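Close and lock the console's access cover

TASK

The fuse in the drive console has been changed: swing its access cover shut, then push the sprung wing stud in and turn it clockwise until it locks, so that the cover stays fastened when you let go. Leave the speed knob as it is set and do not shift the things lying about.

Things in the scene. Friction and masses are not known exactly. Their poses are not given: they have to be found in the camera images.
- console: Drive console: grey sheet-metal desk case, 360 mm wide (y), 255 mm deep (x), 200 mm high at the back, fixed to the bench; origin on the bench under its middle, x pointing to its back, z up. Its face slopes up away from the robot at 34 degrees from level. Right of the middle (seen from the robot) the face has an opening with a hinged aluminium access cover; left is a fixed panel with display and knob.
- cover_hinge (a point): Middle of the cover's hinge line, along the upper edge of the opening, fixed on the console in the plane of the sloping face: x points up the slope, y along the hinge (left seen from the robot), z squarely out of the face. Shut, the cover spans x from -205 mm to 0 and y from -90 to +90 mm, its outer surface at z = 3 mm.
- cover (a joint): Opening angle of the cover (rad): 0 is shut; it starts 0.45 to 0.85 open, its lower edge raised. The hinge is stiff: the cover stays where it is left; 2 to 4 N on its lower part push it down.
- cover_spot (a point): A bare spot on the outer surface of the cover, 160 mm from the hinge line and 60 mm to the left (+y) of the stud, moving with the cover: a good place to push it shut. x up the cover towards the hinge, y along the hinge, z squarely out of the cover.
- wing_grip (a point): Centre of the stud's wing, moving with it: a dark steel tab 34 mm long (x), 10 mm thick (y), 22 mm high (z, along the stud, out of the cover; this point is half-way up), on a round 34 mm disc 5 mm thick. The stud stands on the cover's centre line, 160 mm from the hinge. With the stud out, this point is 31 mm off the cover's outer surface (the wing reaches from 20 to 42 mm).
- stud (a joint): How far the stud is pushed in (m), 0 to 0.013, against a spring of 4 N at rest rising 0.7 N per mm. Its inner end has a cross pin. With the cover shut: if the pin is not over the slot of the receptacle behind, it stops hard after 1 mm; over the slot it goes in fully, and from 11 mm in it can be turned on. Locked and let go it stays 8 mm in; staying 11 mm in is not locked yet.
- wing (a joint): Turn of the wing (rad), growing clockwise seen from outside; 0 with its length up and down the slope. Out, it turns freely and stays put. The slot's direction is hidden and varies: it lies 0.3 to 1.3 rad clockwise from the start, and the pin enters within 0.2 rad of it. The lock is 1.57 rad clockwise from the slot (stop 0.2 rad beyond); let go within 0.2 rad of it, the stud springs into it.
- knob_mark (a point): Mark on the rim (14 mm from the axis) of the round black speed knob, 38 mm wide and 20 mm high, on the fixed panel left of the cover. Leave it as set.
- screwdriver: Black-handled screwdriver, 170 mm long, 26 mm thick, lying on the bench; origin under its middle, x along it. Leave alone.
- polish_jar: White jar, 52 mm across, 62 mm high; origin under its middle. Leave alone.
- loupe: Folding loupe, 50 x 26 x 13 mm, lying on the bench close in front of the console; origin under its body. Leave alone.
- caliper: Steel caliper, 210 mm long, 10 mm thick, lying on the bench; origin under its middle, x along it. Leave alone.
- gem_tray: Wooden tray with stones, 120 x 80 x 18 mm; origin under its middle. Leave alone.
- spare_lap: Metal lap disc, 152 mm across, 12 mm thick, lying on the bench; origin under its middle. Leave alone.
- tweezers: Steel tweezers, 140 mm long, 4 mm thick, lying on the bench; origin under the middle, x along them. Leave alone.

How it is judged (in metres and radians):
At the end, for the whole second after the job is handed in: The cover is shut (within 0.03 rad) and the let-go stud stays locked, 7 to 9.8 mm pushed in and at rest; the speed knob's mark is within 8 mm and every thing lying about within 30 mm of where it was (value of joint cover below 0.03 rad and value of joint stud between 0.007 and 0.0098 m and velocity of joint stud between -0.01 and 0.01 m/s and velocity of joint wing between -0.2 and 0.2 rad/s and distance of each of screwdriver, polish_jar, loupe, caliper, gem_tray, spare_lap, tweezers from where it was at the start of the episode below 0.03 m and distance of knob_mark from where it was at the start of the episode below 0.008 m); the robot touches nothing.
It fails at once if a thing lying about was shifted by more than 30 mm (distance of any of screwdriver, polish_jar, loupe, caliper, gem_tray, spare_lap, tweezers from where it was at the start of the episode above 0.03 m).
It fails at once if the speed knob was turned (distance of knob_mark from where it was at the start of the episode above 0.008 m).
It also fails if it takes over 48 s, if anything falls off the work surface, if the arm or the gripper's body presses on something with over 40 N, if the wrist force passes 120 N, or if a joint passes its speed limit or range.

ROBOT

A 7-joint arm with a two-finger parallel gripper is mounted at the origin on the work surface. World frame = base frame: x ahead of the robot, y to its left, z up, the work surface at z = 0. Lengths are in mm, angles in rad, forces in N, time in s.
With the tool pointing down it reaches from about 425 to 1025 mm from the base axis. Payload 3.6 kg.
Tool frame: the origin (TCP) lies where the fingers leave the gripper's body, on its centre line; the fingertips stand 73 mm ahead of it and the grasp point (between the pads) lies 54 mm ahead of it; z points along the fingers, y is the line along which they close (so a half turn about z gives the same grasp; the last joint's range is limited). The gripper opens to 85 mm and grips with 20 to 120 N. Pads are 22 mm wide; open, the fingers measure 114 mm over their backs; the gripper's body (76 mm by 85 mm) begins 54 mm behind the grasp point. The pads swing forward as they close: fully open they stand 13 mm farther back than shut.
Start: joints at [-1.405, 0.591, 0.048, 1.609, -0.033, 0.943, -0.034], TCP at [186.237, 700.675, 303.902] pointing down, gripper open.
Joint ranges: [-2.69, 2.69], [-0.47, 2.24], [-1.27, 1.36], [0.19, 2.51], [-1.53, 4.68], [0.08, 2.07], [-3.09, 3.09]. Speed limits (rad/s): [2.57, 2.57, 3.14, 3.14, 3.14, 3.14, 3.14].

INTERFACE

Orientations are given as a unit quaternion [w, x, y, z].
In Python, from workcell import get_state, snapshot, camera_model, job_done, silhouettes gives the robot as it stands. The module is installed in compiled form; this text tells all that it offers.
- The arm moves only by the shell command python3 -m handwheel 'ROWS' [FORCE]. ROWS is JSON, a list of rows, each a list of 3 entries, a list of its own where there are three numbers: the turn, a rotation vector about the tool's x, y, z in degrees, then the shift along the tool's x, y, z in cm, then the finger opening in cm, from 0 to 8.54. In form: [[[rx, ry, rz], [dx, dy, dz], grip], ...]. A call has 1 to 20 rows; each row is the pose to reach, as a shift and turn from the pose commanded when the call began, along the tool's axes at that moment; what a row does not reach only later rows make up. A row lasts 1/10 s, in which the tool goes at most 50 mm and 8.59 degrees, less where a joint would pass 70% of its speed; a pose out of reach is approached as far as the arm can. A call with a gripper value outside its range is refused whole. The fingers move at their own pace and stop on an object; FORCE is the grip in N (left out, the last holds). Time passes only in rows, so rows that repeat a pose let the fingers close. It gives the time, the measured TCP pose, the force, the opening and the grip force at its end, in the units of the state.
- get_state(): the state, without advancing time (a new reading comes with each control period).
- snapshot(name): name is "scene" or "top" or "wrist"; returns (picture, depth): 480x640x3 uint8, red, green, blue; 480x640 float32, mm along the optical axis (not along the pixel's ray), 0 where there is no reading.
- camera_model(name): a dict with "vertical_fov" (degrees; the focal length in pixels is half the picture's height over the tangent of half this angle, whatever the lens; pixels are square), "cx", "cy" (the principal point, pixels), "k1" (the pictures are not rectified: a ray, as slopes to the right and down, at radius r is drawn at 1 + k1 r^2 times it, then the intrinsics apply), "R" (3x3) and "t" (3): a world point X has camera coordinates R X + t. Camera axes: x right, y down, z forward; pixel columns grow to the right and rows downward; lengths in mm; the calibration is good to about 2 mm. A picture is of the moment at which its call begins: read the wrist's pose just before it. camera_model takes no time and is no camera call; for the wrist camera it gives the pose at the moment of the call.
- job_done(): hands the job in; it is judged then, once.
Trained networks look in the newest picture that a camera, given by its name, has taken for a name from the list of things; names that differ only in an ending like _2 or _b are one class to them, and where a whole thing is asked for, a point or a joint stands for the part that bears it (a point fixed in the world has none). Each returns a list of dicts, best first, with "confidence" (0 to 1); they miss things now and then, are a little off and sometimes report something else, mostly with a low value. They report only what shows in the picture. A call takes as long as a camera call.
- silhouettes(camera, label): "pixels" (480x640 bool, what is visible of it) and "bbox" ([centre column, centre row, width, height] in pixels, round what is visible of it).
The state is a dict: "clock": time; "joint_positions": joint angles; "joint_vel": joint speeds; "joint_efforts": joint torques, N m; "position": TCP position; "tool_rot": TCP orientation; "ft_force": force on the tool from outside, world axes, zero at the start; "torque": the same for the moment, N m; "grip_width": finger opening in mm; "finger_force": force on a finger pad.
Only numpy, scipy, OpenCV 4.12 (cv2) and the standard library are available. Lean on these libraries where they do the work, as an engineer would, in place of code of your own. Each camera call takes 0.05 s, during which the arm holds its last target. There are 200 camera calls.

## Working session

There is one attempt and no reset: what is moved stays moved. The work goes in short steps, Python scripts to look and compute and a shell command to move; the robot and the scene stay as the last step left them, time stands still between calls to the robot, and variables do not carry over. Pictures are saved under pics/ and viewed, at most 10 in all, crops included, and the job is handed in when it is done.

```bash
mkdir -p pics; cat > h.py <<'E'
import numpy as np, cv2
from workcell import *
from scipy.spatial.transform import Rotation as Ro
def rot(q): return Ro.from_quat([q[1],q[2],q[3],q[0]]).as_matrix()
def pts(name,depth,mask,m=None):
    m=m or camera_model(name); f=240/np.tan(np.radians(m["vertical_fov"])/2)
    K=np.array([[f,0,m["cx"]],[0,f,m["cy"]],[0,0,1]])
    v,u=np.nonzero(mask&(depth>0)); 
    if len(u)==0: return np.zeros((0,3))
    xy=cv2.undistortPoints(np.c_[u,v].astype(float)[:,None],K,np.array([m["k1"],0,0,0,0.]))[:,0]
    z=depth[v,u]; C=np.c_[xy*z[:,None],z]
    return (C-np.array(m["t"]))@np.array(m["R"])
def proj(name,X,m=None):
    m=m or camera_model(name); f=240/np.tan(np.radians(m["vertical_fov"])/2)
    c=np.atleast_2d(X)@np.array(m["R"]).T+m["t"]; s=c[:,:2]/c[:,2:]; s=s*(1+m["k1"]*(s**2).sum(1,keepdims=True))
    return s*f+[m["cx"],m["cy"]]
E
python3 - <<'E'
from h import *
s=get_state(); print(s["position"],s["tool_rot"],s["clock"])
ims=[]
for n in ["scene","top"]:
    p,d=snapshot(n); ims.append(p); np.save(n+"_d.npy",d)
    cv2.imwrite(f"pics/{n}0.png",p[:,:,::-1])
    for l in ["console","cover","wing_grip","knob_mark","screwdriver","polish_jar","loupe","caliper","gem_tray","spare_lap","tweezers"]:
        for r in silhouettes(n,l)[:1]:
            P=pts(n,d,r["pixels"]); 
            print(n,l,round(r["confidence"],2),np.round(r["bbox"]),np.round(np.median(P,0)) if len(P) else None,np.round(P.max(0)) if len(P) else None,np.round(P.min(0)) if len(P) else None)
            np.save(f"m_{n}_{l}.npy",r["pixels"])
E
```

```text
[186.06077663 700.02431554 302.75194971] [-7.47222921e-05  1.29485118e-01  9.91580738e-01 -1.11258211e-03] 0.0
scene console 0.68 [294. 264. 180. 256.] [664. 113. 198.] [798. 276. 282.] [ 425. -302.   -2.]
scene cover 0.74 [308. 193. 135. 115.] [610.  20. 225.] [716. 107. 282.] [ 423. -297.   -4.]
scene wing_grip 0.69 [334. 172.  24.  24.] [562.  19. 263.] [581.  31. 282.] [538. -28. 238.]
scene knob_mark 0.82 [349. 307.  20.  22.] [583. 190. 118.] [598. 204. 130.] [563. 163.  88.]
scene screwdriver 0.63 [414. 267.  30.  78.] [408.  79.  21.] [418. 188.  30.] [386.  20.  -1.]
scene polish_jar 0.94 [397. 346.  25.  38.] [511. 260.  60.] [532. 278.  66.] [483. 229.   7.]
scene loupe 0.62 [383. 310.  17.  26.] [496. 164.  13.] [509. 190.  18.] [478. 130.  -2.]
scene caliper 0.73 [382. 203.  32.  78.] [412. -96.   5.] [435.  19.  14.] [ 352. -193.   -5.]
scene gem_tray 0.68 [370. 415.  76.  55.] [592. 352.   4.] [657. 399.  22.] [528. 298.  -3.]
scene tweezers 0.96 [374. 252.  19.  56.] [466.  37.   3.] [482.  96.   8.] [455. -38.  -5.]
top console 0.93 [321. 222. 172. 142.] [653.  82. 2
[... 267 characters left out ...]
] [580. 187. 119.] [598. 205. 131.] [562. 173. 103.]
top screwdriver 0.56 [311. 335.  71.  14.] [403.  68.  22.] [416. 187.  31.] [386.  21.  -7.]
top polish_jar 0.72 [356. 262.  16.  17.] [560.  15. 261.] [582.  30. 283.] [544.  -3. 229.]
top loupe 0.6 [288. 296.  20.  17.] [493. 165.  13.] [509. 191.  18.] [476. 139.  -5.]
top caliper 0.9 [390. 340.  87.  35.] [409. -97.   7.] [433.  18.  18.] [ 351. -190.   -6.]
top gem_tray 0.6 [208. 255.  44.  56.] [591. 354.   5.] [660. 402.  25.] [525. 305.  -4.]
top spare_lap 0.67 [432. 286.  62.  65.] [ 522. -185.   12.] [ 597. -111.   21.] [ 447. -264.   -6.]
top tweezers 0.72 [344. 307.  61.   8.] [465.  38.   4.] [480.  96.  11.] [454. -37.  -6.]
```

```bash
cat > fit.py <<'E'
from h import *
def plane(P,tol=3,it=400):
    rng=np.random.default_rng(0);b=None
    for _ in range(it):
        q=P[rng.choice(len(P),3,False)];n=np.cross(q[1]-q[0],q[2]-q[0]);
        if np.linalg.norm(n)<1e-6: continue
        n/=np.linalg.norm(n);k=abs((P-q[0])@n)<tol
        if b is None or k.sum()>b.sum(): b=k
    Q=P[b];c=Q.mean(0);n=np.linalg.svd(Q-c,full_matrices=False)[2][2]
    return c,n*np.sign(n[2]),b
E
python3 - <<'E'
from fit import *
for n in ["top","scene"]:
    d=np.load(n+"_d.npy")
    mc=np.load(f"m_{n}_cover.npy");P=pts(n,d,mc);P=P[P[:,2]>60]
    c,nn,b=plane(P);print(n,"cover",c.round(1),nn.round(3),b.mean().round(2),"tilt",np.degrees(np.arccos(nn[2])).round(1))
    Q=P[b]; r=cv2.minAreaRect(Q[:,:2].astype(np.float32));print(cv2.boxPoints(r).round(0).tolist())
    P=pts(n,d,np.load(f"m_{n}_console.npy")&~mc);P=P[(P[:,2]>30)]
    for _ in range(3):
        c2,n2,b=plane(P);Q=P[b];print(n,"console",c2.round(1),n2.round(3),len(Q),"tilt",np.degrees(np.arccos(n2[2])).round(1),Q.min(0).round(),Q.max(0).round());P=P[~b]
p=cv2.imread("pics/scene0.png");q=cv2.imread("pics/top0.png")
cv2.imwrite("pics/a.png",np.hstack([cv2.resize(p[100:400,180:480],(400,400)),cv2.resize(q[140:360,220:440],(400,400))]))
E
```

```text
top cover [607.8  10.2 225.8] [ 0.209 -0.015  0.978] 0.86 tilt 12.1
[[503.0, -73.0], [707.0, -90.0], [722.0, 91.0], [518.0, 108.0]]
top console [641.  174.7 142.6] [-0.561  0.035  0.827] 5430 tilt 34.2 [532. -98.  67.] [775. 275. 233.]
top console [752.6  70.3 200.4] [-0.005  0.003  1.   ] 3553 tilt 0.3 [ 702. -101.  197.] [794. 262. 204.]
top console [664.6 157.2 169.5] [-0.593  0.025  0.805] 1472 tilt 36.4 [532. -95.  73.] [755. 270. 232.]
scene cover [612.3  15.9 224.3] [ 0.208 -0.015  0.978] 0.95 tilt 12.1
[[505.0, -75.0], [704.0, -89.0], [718.0, 93.0], [519.0, 108.0]]
scene console [640.  168.6 140.7] [-0.56   0.034  0.828] 9278 tilt 34.1 [522. -98.  67.] [780. 276. 231.]
scene console [756.7  90.1 199.7] [-0.003 -0.001  1.   ] 5442 tilt 0.2 [ 703. -102.  196.] [797. 260. 203.]
scene console [702.1 262.1 103.6] [0.076 0.997 0.003] 3861 tilt 89.8 [543. 252.  30.] [798. 275. 203.]
```

View pics/a.png

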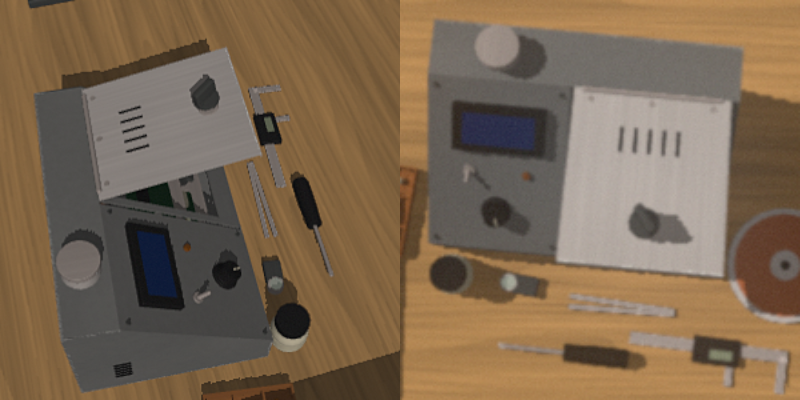

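Left panel: cover raised with the dark stud wing near its free edge (205,93). Right panel: wing at (645,222), knob at (495,212), with the loose items lying on the bench in front. The cover is about 0.80 rad open.

```bash
cat > geo.py <<'E'
from h import *
psi=np.radians(-4.3);c,s=np.cos(psi),np.sin(psi);a=np.radians(34)
H=np.array([712,1.5,199.]);yv=np.array([-s,c,0])
def fr(th):  # cover frame at opening th: cols u,y,n
    b=a-th;u=np.array([np.cos(b)*c,np.cos(b)*s,np.sin(b)]);return np.c_[u,yv,np.cross(u,yv)]
def toolR(phi=0): # tool z into shut face, tool y = hinge y, turned phi (deg) cw seen from outside
    F=fr(0);R0=np.c_[-F[:,0],F[:,1],-F[:,2]];return R0@Ro.from_euler('z',phi,degrees=True).as_matrix()
def go(T,R):
    st=get_state();Rc=rot(st["tool_rot"])
    print("turn",Ro.from_matrix(Rc.T@R).as_rotvec(degrees=True).round(1).tolist(),"shift cm",(Rc.T@(np.array(T)-st["position"])/10).round(2).tolist(),"j",np.round(st["joint_positions"],2).tolist(),"F",np.round(st["ft_force"],1).tolist(),"t",round(st["clock"],2))
def off(x,y,z,th=0): return H+fr(th)@np.array([x,y,z])
E
python3 -c "
from geo import *
n=fr(0)[:,2]
print(off(-160,60,3,.764),off(-160,60,3,0),n)
go(np.array([560,73,300])+73*n,toolR())
for th in [.764,.6,.45,.3,.15,0]: print(th,off(-160,60,3,th)+73*n)"
```

```text
[559.77279987  73.11538941 229.11835887] [582.55323626  71.4025198  112.01624816] [-0.55761885  0.04192757  0.82903757]
turn [-3.1, -33.9, -10.3] shift cm [-48.23, -51.81, -5.66] j [-1.4, 0.59, 0.05, 1.61, -0.03, 0.94, -0.03] F [0.1, 0.0, 0.4] t 1.2
0.764 [519.06662382  76.17610217 289.63810167]
0.6 [516.26609698  76.38667484 263.57375876]
0.45 [517.45328781  76.29740951 239.62160771]
0.3 [522.19643704  75.94077033 216.11632588]
0.15 [530.38902379  75.32476663 193.58579121]
0 [541.8470602   74.46323255 172.53599096]
```

```bash
python3 -m handwheel '[[[0,0,0],[-5,-5,-5.7],0],[[-1,-8,-3],[-10,-10,-5.7],0],[[-1.5,-16,-5],[-14,-14,-5.7],0],[[-2,-22,-7],[-18,-18,-5.7],0],[[-3,-28,-9],[-22,-22.5,-5.7],0],[[-3.1,-33.9,-10.3],[-26,-27,-5.7],0],[[-3.1,-33.9,-10.3],[-30,-31,-5.7],0],[[-3.1,-33.9,-10.3],[-34,-35.5,-5.7],0],[[-3.1,-33.9,-10.3],[-38,-40,-5.7],0],[[-3.1,-33.9,-10.3],[-42,-44.5,-5.7],0],[[-3.1,-33.9,-10.3],[-45,-48,-5.7],0],[[-3.1,-33.9,-10.3],[-48.2,-51.8,-5.7],0],[[-3.1,-33.9,-10.3],[-48.2,-51.8,-5.7],0],[[-3.1,-33.9,-10.3],[-48.2,-51.8,-5.7],0],[[-3.1,-33.9,-10.3],[-48.2,-51.8,-5.7],0],[[-3.1,-33.9,-10.3],[-48.2,-51.8,-5.7],0]]'
python3 - <<'E'
from geo import *
n=fr(0)[:,2]
go(np.array([560,73,300])+73*n,toolR())
p,d=snapshot("wrist");cv2.imwrite("pics/w1.png",p[:,:,::-1]);print(get_state()["joint_positions"])
for th in [.764,.6,.45,.3,.15,0,-.03]: go(off(-160,60,3,th)+73*n,toolR())
E
```

```text
clock: 2.8
position: [520.1, 71.3, 361.6]
tool_rot: [0.293, 0.04, 0.955, -0.013]
ft_force: [-0.4, 0.0, 1.3]
grip_width: 0.3
finger_force: 0.0
turn [-0.3, 0.1, -0.4] shift cm [0.16, 0.47, 0.02] j [-0.79, 0.16, 0.53, 2.3, 0.73, 0.18, 0.52] F [-0.4, 0.0, 1.3] t 2.8
[-0.79378687  0.16307951  0.53288999  2.30425004  0.72783254  0.18319412
  0.51598476]
turn [-0.2, 0.0, -0.2] shift cm [4.07, 0.22, 5.9] j [-0.79, 0.16, 0.53, 2.3, 0.73, 0.18, 0.52] F [-0.2, 0.7, 0.8] t 2.85
turn [-0.2, 0.0, -0.2] shift cm [5.76, 0.22, 7.91] j [-0.79, 0.16, 0.53, 2.3, 0.73, 0.18, 0.52] F [-0.2, 0.7, 0.8] t 2.85
turn [-0.2, 0.0, -0.2] shift cm [7.0, 0.22, 9.96] j [-0.79, 0.16, 0.53, 2.3, 0.73, 0.18, 0.52] F [-0.2, 0.7, 0.8] t 2.85
turn [-0.2, 0.0, -0.2] shift cm [7.93, 0.22, 12.17] j [-0.79, 0.16, 0.53, 2.3, 0.73, 0.18, 0.52] F [-0.2, 0.7, 0.8] t 2.85
turn [-0.2, 0.0, -0.2] shift cm [8.51, 0.22, 14.5] j [-0.79, 0.16, 0.53, 2.3, 0.73, 0.18, 0.52] F [-0.2, 0.7, 0.8] t 2.85
turn [-0.2, 0.0, -0.2] shift cm [8.73, 0.23, 16.89] j [-0.79, 0.16, 0.53, 2.3, 0.73, 0.18, 0.52] F [-0.2, 0.7, 0.8] t 2.85
turn [-0.2, 0.0, -0.2] shift cm [8.73, 0.23, 17.37] j [-0.79, 0.16, 0.53, 2.3, 0.73, 0.18, 0.52] F [-0.2, 0.7, 0.8] t 2.85
```

View pics/w1.png

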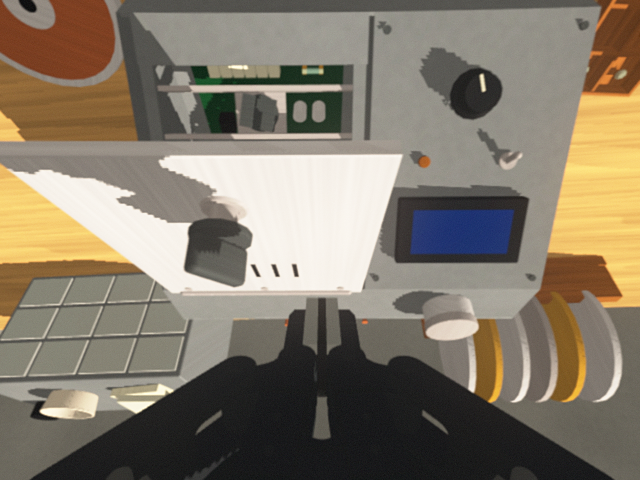

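The wrist view shows the raised cover with the wing at (218,250). The gripper is clear of it, and the knob at (475,93) is well away. Next I push the cover shut along its arc.

```bash
python3 -m handwheel '[[[0,0,0],[2,0.2,2],0],[[0,0,0],[4,0.2,5],0],[[0,0,0],[4.1,0.2,5.9],0],[[0,0,0],[5,0.2,6.9],0],[[0,0,0],[5.8,0.2,7.9],0],[[0,0,0],[6.4,0.2,8.9],0],[[0,0,0],[7,0.2,10],0],[[0,0,0],[7.5,0.2,11.1],0],[[0,0,0],[7.9,0.2,12.2],0],[[0,0,0],[8.2,0.2,13.3],0],[[0,0,0],[8.5,0.2,14.5],0],[[0,0,0],[8.6,0.2,15.5],0],[[0,0,0],[8.7,0.2,16.4],0],[[0,0,0],[8.7,0.2,16.8],0],[[0,0,0],[8.7,0.2,16.9],0],[[0,0,0],[8.7,0.2,16.9],0]]'
python3 - <<'E'
from geo import *
n=fr(0)[:,2]
go(off(-160,60,3)+73*n,toolR())
E
```

```text
clock: 4.45
position: [541.3, 76.1, 172.1]
tool_rot: [0.292, 0.036, 0.956, -0.012]
ft_force: [-0.1, -0.6, 0.1]
grip_width: 0.4
finger_force: 0.0
turn [-0.1, -0.0, 0.0] shift cm [-0.08, -0.16, -0.0] j [-0.17, 0.56, -0.19, 2.39, 2.42, 0.48, -1.2] F [-0.1, -0.6, 0.1] t 4.45
```

```bash
python3 -m handwheel '[[[0,0,0],[0,0,0.3],0],[[0,0,0],[0,0,0.3],0]]'; python3 -m handwheel '[[[0,0,0],[0,0,0.2],0],[[0,0,0],[0,0,0.2],0]]'
```

```text
clock: 4.65
position: [541.5, 75.9, 171.3]
tool_rot: [0.293, 0.035, 0.955, -0.012]
ft_force: [-10.5, 0.4, 18.9]
grip_width: 0.2
finger_force: 11.0
clock: 4.85
position: [541.5, 75.9, 171.1]
tool_rot: [0.294, 0.035, 0.955, -0.012]
ft_force: [-20.8, -0.0, 35.1]
grip_width: 0.0
finger_force: 20.3
```

```bash
python3 -m handwheel '[[[0,0,0],[0,0,-2],0],[[0,0,0],[0,0,-5],2],[[0,0,0],[0,-2,-8],4],[[0,0,0],[0,-4,-12],4],[[0,0,0],[0,-6,-14],4],[[0,0,0],[0,-6,-14],4]]'
python3 - <<'E'
from geo import *
m=camera_model("wrist");p,d=snapshot("wrist")
F=fr(0)
best=None
for r in silhouettes("wrist","wing_grip")[:2]:
    P=pts("wrist",d,r["pixels"],m);L=(P-H)@F
    print(r["confidence"],np.round(r["bbox"]),np.round(np.median(L,0),1))
    k=(L[:,2]>36)&(L[:,2]<50);print(k.sum());T=L[k]
    if k.sum()>20:
        print("top",T.mean(0).round(1),T.min(0).round(1),T.max(0).round(1));rr=cv2.minAreaRect(T[:,:2].astype(np.float32));print(rr, cv2.boxPoints(rr).round(1).tolist())
for r in silhouettes("wrist","cover")[:1]:
    L=(pts("wrist",d,r["pixels"],m)-H)@F;k=abs(L[:,2]-3)<12;L=L[k];print("cover",np.percentile(L,[1,50,99],0).round(1))
    A=np.c_[L[:,:2],np.ones(len(L))];print(np.linalg.lstsq(A,L[:,2],rcond=None)[0].round(4))
cv2.imwrite("pics/w2.png",p[:,:,::-1])
go(off(-160,0,60)+73*F[:,2],toolR())
E
```

```text
clock: 5.45
position: [459.6, 19.1, 286.2]
tool_rot: [0.294, 0.039, 0.955, -0.012]
ft_force: [-0.5, -0.2, -0.6]
grip_width: 40.1
finger_force: 0.0
0.58 [324. 238.  46.  52.] [-163.3    1.    27.4]
682
top [-162.1   -0.3   43.5] [-175.9  -12.5   36.3] [-146.7   12.6   45.9]
((-160.9701690673828, -0.3622169494628906), (33.41777038574219, 10.114302635192871), 36.274574279785156) [[-177.39999389648438, -6.199999809265137], [-171.39999389648438, -14.300000190734863], [-144.5, 5.400000095367432], [-150.5, 13.600000381469727]]
cover [[-205.2  -88.2    1. ]
 [-132.7   -1.1    2.8]
 [  -7.2   87.7    4.5]]
[ 6.4000e-03 -1.3000e-03  3.5865e+00]
turn [-0.0, 0.0, 0.0] shift cm [-0.03, -0.21, 7.79] j [-0.23, 0.22, -0.01, 2.49, 2.27, 0.23, -0.97] F [0.4, -0.6, 0.2] t 5.6
```

View pics/w2.png

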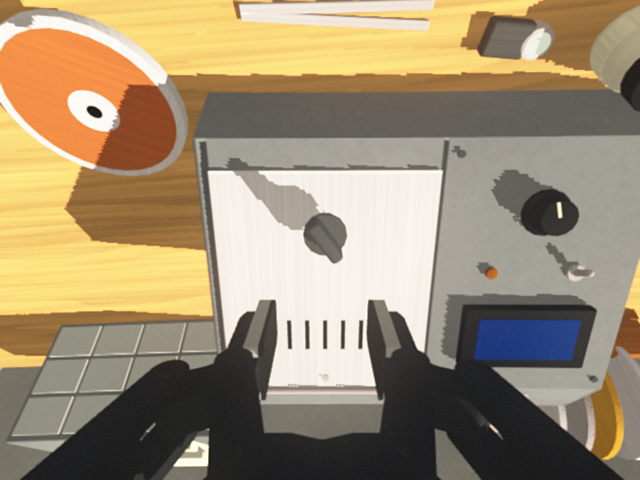

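The cover is shut flush. The wing is at (325,238), turned about 36° counter-clockwise from up-slope. I'll align the gripper with it and grasp.

```bash
python3 -c "
from geo import *
go(off(-161.3,-.4,97.5),toolR(-36.3))"
```

```text
turn [-0.0, 0.0, -36.3] shift cm [0.1, -0.24, 11.34] j [-0.23, 0.22, -0.01, 2.49, 2.27, 0.23, -0.97] F [0.4, -0.6, 0.2] t 5.6
```

```bash
python3 -m handwheel '[[[0,0,-8],[0.1,-0.2,2],4],[[0,0,-16],[0.1,-0.2,4],4],[[0,0,-24],[0.1,-0.2,6],4],[[0,0,-32],[0.1,-0.2,7],4],[[0,0,-36.3],[0.1,-0.2,8],4],[[0,0,-36.3],[0.1,-0.2,10],4],[[0,0,-36.3],[0.1,-0.2,11],4],[[0,0,-36.3],[0.1,-0.2,11.3],4],[[0,0,-36.3],[0.1,-0.2,11.3],4]]'
python3 -c "
from geo import *
go(off(-161.3,-.4,97.5),toolR(-36.3))
p,d=snapshot('wrist');cv2.imwrite('pics/w3.png',p[100:,100:540,::-1])"
```

```text
clock: 6.5
position: [523.7, 15.8, 189.0]
tool_rot: [0.273, -0.264, 0.919, -0.101]
ft_force: [-0.2, -0.3, 0.7]
grip_width: 40.1
finger_force: 0.0
turn [0.0, -0.1, 0.0] shift cm [-0.03, -0.09, -0.02] j [-0.13, 0.5, -0.07, 2.44, 2.7, 0.42, -0.73] F [-0.2, -0.3, 0.7] t 6.5
```

View pics/w3.png

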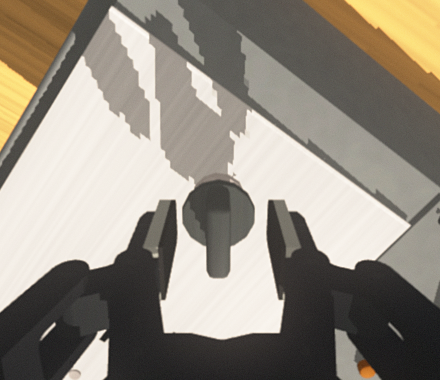

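The wing at (218,228) sits centred between the pads and lined up with them. Clockwise turning runs joint 7 down towards its limit, so I regrasp a half turn round to get the range.

```bash
python3 -m handwheel '[[[0,0,0],[0,-0.1,-4],4],[[0,0,-8],[0,-0.1,-5],4],[[0,0,-16],[0,-0.1,-5],4],[[0,0,-24],[0,-0.1,-5],4],[[0,0,-32],[0,-0.1,-5],4],[[0,0,-40],[0,-0.1,-5],4],[[0,0,-48],[0,-0.1,-5],4],[[0,0,-56],[0,-0.1,-5],4],[[0,0,-64],[0,-0.1,-5],4],[[0,0,-72],[0,-0.1,-5],4],[[0,0,-80],[0,-0.1,-5],4],[[0,0,-88],[0,-0.1,-5],4],[[0,0,-90],[0,-0.1,-5],4]]'
python3 -m handwheel '[[[0,0,-8],[0,0,0],4],[[0,0,-16],[0,0,0],4],[[0,0,-24],[0,0,0],4],[[0,0,-32],[0,0,0],4],[[0,0,-40],[0,0,0],4],[[0,0,-48],[0,0,0],4],[[0,0,-56],[0,0,0],4],[[0,0,-64],[0,0,0],4],[[0,0,-72],[0,0,0],4],[[0,0,-80],[0,0,0],4],[[0,0,-88],[0,0,0],4],[[0,0,-90],[0,0,0],4],[[0,0,-90],[0,0,0],4]]'
python3 -c "
from geo import *
go(off(-161.3,-.4,97.5),toolR(-36.3+180))"
```

```text
clock: 7.85
position: [495.9, 17.1, 232.2]
tool_rot: [-0.122, 0.837, -0.462, 0.266]
ft_force: [0.2, 0.3, 0.3]
grip_width: 40.0
finger_force: 0.0
clock: 9.15
position: [496.1, 17.0, 231.8]
tool_rot: [0.101, 0.92, 0.263, 0.274]
ft_force: [0.1, 0.3, -0.3]
grip_width: 40.1
finger_force: 0.0
turn [0.0, 0.0, -0.1] shift cm [0.0, -0.04, 5.07] j [-0.77, 0.51, 0.79, 2.5, 3.74, 0.4, 1.34] F [0.1, 0.3, -0.3] t 9.15
```

```bash
python3 -m handwheel '[[[0,0,0],[0,0,3],4],[[0,0,0],[0,0,5],4],[[0,0,0],[0,0,5],4],[[0,0,0],[0,0,5],0.5],[[0,0,0],[0,0,5],0.5],[[0,0,0],[0,0,5],0.5],[[0,0,0],[0,0,5],0.5],[[0,0,0],[0,0,5],0.5]]' 50
python3 -c "
from geo import *
go(off(-161.3,-.4,97.5),toolR(-36.3+180))"
```

```text
clock: 9.95
position: [523.6, 14.6, 190.7]
tool_rot: [0.102, 0.919, 0.263, 0.274]
ft_force: [-1.8, -1.0, 4.1]
grip_width: 8.5
finger_force: 52.9
turn [0.0, 0.0, -0.0] shift cm [0.04, -0.06, 0.12] j [-0.71, 0.64, 0.75, 2.47, 3.72, 0.51, 1.33] F [-1.8, -1.0, 4.1] t 9.95
```

```bash
python3 -m handwheel '[[[0,0,6],[0,0,0],0.5],[[0,0,10],[0,0,0.25],0.5],[[0,0,10],[0,0,0.25],0.5]]'
cat > st.py <<'E'
from geo import *
s=get_state();R=rot(s["tool_rot"]);F=fr(0)
ph=Ro.from_matrix(toolR(0).T@R).as_rotvec(degrees=True)[2]
print("phi",round((ph-143.7+180)%360-180,1),"h",(F.T@(np.array(s["position"])-H)).round(2),"Ftool",(R.T@s["ft_force"]).round(1),"Ttool",(R.T@np.array(s["torque"])).round(2),"j",np.round(s["joint_positions"],2),s["clock"])
E
python3 st.py
```

```text
clock: 10.25
position: [524.2, 14.6, 189.1]
tool_rot: [0.076, 0.939, 0.181, 0.283]
ft_force: [-10.2, 2.6, 16.6]
grip_width: 8.7
finger_force: 55.3
phi 10.1 h [-161.6    -1.01   97.04] Ftool [  1.4  -1.3 -19.6] Ttool [ 0.52 -0.11  0.06] j [-0.67  0.63  0.7   2.46  3.66  0.49  1.22] 10.25
```

```bash
for i in 1 2 3; do python3 -m handwheel '[[[0,0,7],[0,0,0],0.5],[[0,0,7],[0,0,0],0.5]]' >/dev/null; python3 st.py; done
```

```text
phi 17.2 h [-161.59   -0.85   96.94] Ftool [ -0.2  -1.3 -18. ] Ttool [ 0.43 -0.31  0.07] j [-0.65  0.61  0.66  2.46  3.62  0.48  1.14] 10.45
phi 24.1 h [-161.57   -0.6    96.5 ] Ftool [ 0.8 -1.5 -9.8] Ttool [ 0.41 -0.55  0.02] j [-0.63  0.6   0.63  2.46  3.58  0.47  1.06] 10.65
phi 31.0 h [-161.53   -0.33   96.13] Ftool [-0.7 -1.8 -5.9] Ttool [ 0.4  -0.71  0.01] j [-0.61  0.59  0.6   2.46  3.54  0.45  0.98] 10.85
```

```bash
python3 -m handwheel '[[[0,0,0],[0,0,0.4],0.5],[[0,0,0],[0,0,0.8],0.5],[[0,0,0],[0,0,1.1],0.5],[[0,0,0],[0,0,1.1],0.5]]' >/dev/null; python3 st.py
```

```text
phi 30.8 h [-161.67   -0.49   85.86] Ftool [  0.3  -3.5 -20.4] Ttool [ 0.68 -0.3   0.08] j [-0.6   0.62  0.59  2.45  3.54  0.48  0.98] 11.25
```

```bash
python3 -m handwheel '[[[0,0,7],[0,0,0.05],0.5],[[0,0,14],[0,0,0.05],0.5],[[0,0,21],[0,0,0.05],0.5],[[0,0,21],[0,0,0.05],0.5]]' >/dev/null; python3 st.py
python3 -m handwheel '[[[0,0,7],[0,0,0],0.5],[[0,0,14],[0,0,0],0.5],[[0,0,21],[0,0,0],0.5],[[0,0,28],[0,0,0],0.5],[[0,0,35],[0,0,0],0.5],[[0,0,42],[0,0,0],0.5],[[0,0,49],[0,0,0],0.5],[[0,0,56],[0,0,0],0.5],[[0,0,60],[0,0,0],0.5],[[0,0,60],[0,0,0],0.5]]' >/dev/null; python3 st.py
```

```text
phi 51.9 h [-1.6161e+02  1.1000e-01  8.5760e+01] Ftool [ -0.8  -5.5 -23.5] Ttool [ 0.83 -0.57  0.01] j [-0.53  0.59  0.49  2.45  3.42  0.45  0.74] 11.65
phi 111.7 h [-160.42    1.36   85.75] Ftool [ -5.2  -2.9 -26.4] Ttool [ 0.24 -1.23  0.08] j [-0.33  0.54  0.21  2.44  3.06  0.42  0.08] 12.65
```

```bash
for i in 1 2; do python3 -m handwheel '[[[0,0,5],[0,0,0],0.5],[[0,0,5],[0,0,0],0.5]]' >/dev/null; python3 st.py; done
```

```text
phi 116.7 h [-160.28    1.41   85.75] Ftool [ -4.7  -3.1 -25.4] Ttool [ 0.17 -1.18  0.03] j [-0.31  0.54  0.18  2.44  3.03  0.42  0.03] 12.85
phi 121.7 h [-160.16    1.43   85.75] Ftool [ -4.8  -2.7 -25.7] Ttool [ 0.09 -1.15  0.01] j [-0.3   0.54  0.16  2.44  3.    0.42 -0.03] 13.05
```

```bash
for i in 1 2 3; do python3 -m handwheel '[[[0,0,0],[0,0,-0.25],0.5],[[0,0,0],[0,0,-0.25],0.5]]' >/dev/null; python3 st.py; done
```

```text
phi 121.6 h [-159.98    1.49   87.39] Ftool [ -5.2  -1.7 -11.6] Ttool [-0.15 -1.13  0.04] j [-0.3   0.53  0.16  2.44  3.    0.41 -0.03] 13.25
phi 121.6 h [-159.97    1.53   89.63] Ftool [ -5.4  -1.  -10.1] Ttool [-0.18 -1.16  0.07] j [-0.3   0.53  0.16  2.44  3.    0.41 -0.02] 13.45
phi 121.6 h [-159.81    1.53   91.13] Ftool [-4.2 -0.3  1. ] Ttool [-0.35 -1.22  0.01] j [-0.3   0.53  0.17  2.44  2.99  0.4  -0.02] 13.65
```

```bash
python3 -m handwheel '[[[0,0,0],[0,0,0],2],[[0,0,0],[0,0,0],4],[[0,0,0],[0,0,0],4],[[0,0,0],[0,0,0],4],[[0,0,0],[0,0,-4],4],[[0,0,0],[0,0,-8],4],[[0,0,0],[0,0,-10],4],[[0,0,0],[0,0,-10],4],[[0,0,0],[0,0,-10],4]]'
python3 - <<'E'
from geo import *
F=fr(0);m=camera_model("wrist");p,d=snapshot("wrist");cv2.imwrite("pics/w4.png",p[:,:,::-1])
for r in silhouettes("wrist","wing_grip")[:1]:
    L=(pts("wrist",d,r["pixels"],m)-H)@F;print(r["confidence"],r["bbox"],np.percentile(L[:,2],[5,50,90,97]))
    T=L[L[:,2]>np.percentile(L[:,2],90)-3];print(T.mean(0),cv2.minAreaRect(T[:,:2].astype(np.float32)))
for r in silhouettes("wrist","cover")[:1]:
    L=(pts("wrist",d,r["pixels"],m)-H)@F;L=L[abs(L[:,2]-3)<20];A=np.c_[L[:,:2],np.ones(len(L))];k=abs(L[:,2]-np.median(L[:,2]))<5;print(np.linalg.lstsq(A[k],L[k,2],rcond=None)[0].round(4))
E
```

```text
clock: 14.55
position: [472.2, 18.8, 268.1]
tool_rot: [-0.191, 0.676, -0.676, 0.222]
ft_force: [0.4, 0.2, -0.6]
grip_width: 39.8
finger_force: 0.0
0.76 [321.0, 245.6, 46.8, 56.8] [13.03737145 15.23547949 36.60813584 37.21584835]
[-160.01032383   -1.67920023   36.09756393] ((-159.81834411621094, -0.9383621215820312), (9.365656852722168, 33.24736022949219), 4.653682231903076)
[ 6.4000e-03 -1.9000e-03  3.6109e+00]
```

View pics/w4.png

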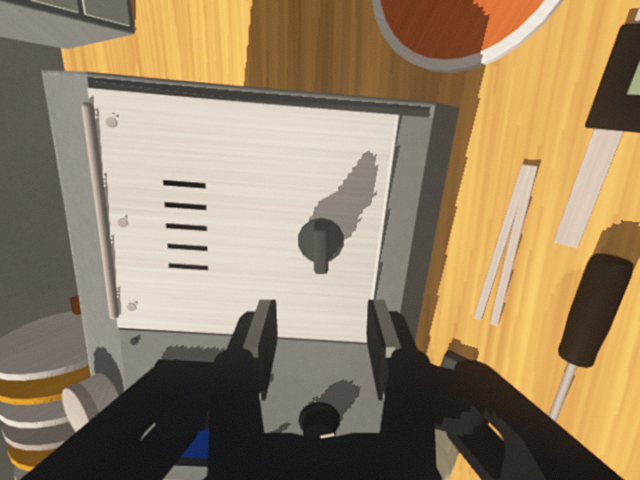

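The wing at (320,245) has turned across the slope. Its disc stands about 15 mm off the face plane, so the stud is 8 mm in, which means locked. The cover is flush and the gripper is clear.

```bash
python3 -c "
from workcell import *
print(job_done())"
```

```text
the job is handed in; nothing more can be done
None
```

The cover is shut and the stud is locked: measured about 8 mm in after letting go, with the gripper clear of everything. The knob and loose items were not touched. The job was handed in at about 15 s, and no verdict was shown.

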